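Stow the timer, close the double-lidded tin, take off the outer cover

TASK

Put the egg timer away upright in the cork cradle on the floor of the open tin, let go of it, then pick up the nested double lid by the inner lid's stem knob, both lids together, lower it squarely onto the tin until the inner lid is seated, and let go of the knob. Then take the outer cover by its collar, lift it alone until it is at least 3 cm clear above the top of the knob, and finish while holding it up there, level and still (it is wanted for washing), with the inner lid left seated and undisturbed. Drop nothing, do not part the two lids before they sit on the tin, and leave the other things on the shelf where they are.

Things in the scene. Friction and masses are not known exactly. Their poses are not given: they have to be found in the camera images.
- tin_floor (a point): Centre of the inner floor of the tin, z up. The tin is a round open bare-metal tin held fast to the shelf: outer diameter 128 mm, inner diameter 120 mm, rim 62 mm above the shelf, floor 4 mm above the shelf. On its floor, at its centre, stands a cork ring, the timer's cradle: inner diameter 64 mm, outer 76 mm, 10 mm high; the timer drum drops into it down to the tin's floor.
- tin_mouth (a point): Centre of the tin's mouth, in the plane of its rim, 62 mm above the shelf, z up.
- timer_base (a point): Centre of the underside of the egg timer. z up through the dial, x along the dial's bar. On the tin's floor inside the cradle when stowed.
- dial_grip (a point): Centre of the bar on top of the egg timer, the place to grip it. The timer is a loose steel drum 58 mm in diameter and 24 mm high (foot chamfered 2 mm), with a rigid upright bar (it does not turn) 40 mm long (x), 14 mm wide (y) and 20 mm high on its top; 44 mm high in all, about 0.15 kg. This point is 34 mm above its underside; grip across y.
- lid_base (a point): Inner lid (loose, bare metal, about 0.16 kg): centre of the underside of its flange, z up. The flange is 128 mm in diameter and 4 mm thick and rests on the tin's rim when seated (this point then coincides with the mouth's centre to within the play). Below it a plug 112 mm in diameter, 8 mm deep, its lower 4 mm tapering to 104 mm, enters the mouth. At the start the lid stands on the plug, on the shelf, the cover nested on top.
- knob_grip (a point): The point to grip the inner lid's stem knob: a round vertical steel stem 18 mm in diameter on the lid's axis. This point is 48 mm above the underside of the flange; the stem's top is 14 mm above this point (62 mm above the underside of the flange) and, with the cover nested, it stands 32 mm out of the collar, the collar's top lying 18 mm below this point. Lifting by the stem carries the cover along on the flange.
- cover_edge (a point): Outer cover (loose, bare metal, about 0.14 kg): centre of its lower edge, z up. A plate 140 mm in diameter and 4 mm thick with a 4 mm skirt below (inner diameter 133 mm) and a central hole 34 mm in diameter through which the stem knob passes freely. Nested, it lies on the flange with its lower edge level with the underside of the flange.
- collar_grip (a point): On the cover's axis at mid-height of its collar: a round upright tube around the hole, outer diameter 46 mm, inner 34 mm, 22 mm high, rising from the plate's upper face. This point is 19 mm above the cover's lower edge, 11 mm above the plate and 11 mm below the collar's top. Gripped across the outside from above, with the stem knob standing between the fingers; nested, the stem's top is 43 mm above this point.
- timer: The egg timer; origin at the centre of its underside.
- inner: The inner lid; origin at the centre of the underside of its plug, 8 mm below the flange's underside.
- cover: The outer cover; origin at the centre of its lower edge.
- screwdriver: Bystander: screwdriver 190 mm long lying on the shelf, origin at its underside.
- cactus: Bystander: small cactus in a ceramic pot, 76 mm in diameter, 121 mm high, origin at its foot.
- jar: Bystander: closed glass jar, 64 mm in diameter, 85 mm high, origin at its foot.
- carton: Bystander: upright cardboard carton 50 x 50 x 85 mm, origin at its foot.
- tape: Bystander: tape measure about 75 x 37 x 55 mm, origin at its foot.
Things that resemble listed ones, but are neither listed nor needed, are in the scene too. Leave any green look-alike of the inner alone. Leave any yellow look-alike of the timer alone.

How it is judged:
On the way, in this order (a step that is already met when the one before it is completed fails the run):
1. the timer stands in the cradle in the tin, let go (horizontal distance between timer_base and tin_floor below 0.007 m and z of timer_base in the frame of tin_floor below 0.004 m and angle between timer_base's own z axis and vertical below 0.1 rad and contact force between the fingers and timer below 0.1 N), for 0.2 s.
2. the nested lids, both together, sit on the tin, the knob let go (horizontal distance between timer_base and tin_floor below 0.007 m and z of timer_base in the frame of tin_floor below 0.004 m and angle between timer_base's own z axis and vertical below 0.1 rad and horizontal distance between lid_base and tin_mouth below 0.009 m and z of lid_base in the frame of tin_mouth below 0.004 m and angle between lid_base's own z axis and vertical below 0.06 rad and z of cover_edge in the frame of lid_base below 0.008 m and horizontal distance between cover_edge and lid_base below 0.012 m and contact force between the fingers and inner below 0.1 N), for 0.2 s.
At the end, for the whole second after the job is handed in: Timer in cradle: 7 mm off-centre at most, within 4 mm of the floor, upright to 0.1 rad. Inner lid on tin, untouched: 9 mm, under 4 mm above rim, tilt 0.06. Cover in the fingers, still, lower edge over 80 mm above rim, tilt under 0.2, touching neither inner lid nor bystander (all of step 1 and horizontal distance between lid_base and tin_mouth below 0.009 m and z of lid_base in the frame of tin_mouth below 0.004 m and angle between lid_base's own z axis and vertical below 0.06 rad and z of cover_edge in the frame of tin_mouth above 0.08 m and angle between cover_edge's own z axis and vertical below 0.2 rad and contact force between the fingers and cover above 1 N and contact force between each of cover, the fingers and inner below 0.1 N and contact force between cover and screwdriver below 0.1 N and contact force between cover and cactus below 0.1 N and contact force between cover and jar below 0.1 N and contact force between cover and carton below 0.1 N and contact force between cover and tape below 0.1 N and linear speed of cover below 0.03 m/s); the arm keeps its last pose, push and grip.
It fails at once if the lids come apart while the inner lid is not seated in the tin's mouth (inner lid lifted or knocked out by the cover, or carried separately) (distance between cover_edge and lid_base above 0.015 m and not (horizontal distance between lid_base and tin_mouth below 0.009 m and z of lid_base in the frame of tin_mouth below 0.004 m and angle between lid_base's own z axis and vertical below 0.06 rad)).
It fails at once if the timer, the inner lid or the cover is dropped (falls faster than 0.7 m/s out of the fingers) ((linear speed of timer above 0.7 m/s and contact force between the fingers and timer below 0.1 N) or (linear speed of inner above 0.7 m/s and contact force between the fingers and inner below 0.1 N and contact force between the fingers and cover below 0.1 N) or (linear speed of cover above 0.7 m/s and contact force between the fingers and inner below 0.1 N and contact force between the fingers and cover below 0.1 N)).
It fails at once if a bystander is shifted more than 30 mm (distance of any of screwdriver, cactus, jar, carton, tape from where it was at the start of the episode above 0.03 m).
It also fails if it takes over 64 s, if anything falls off the work surface, if the arm or the gripper's body presses on something with over 40 N, if the wrist force passes 120 N, or if a joint passes its speed limit or range.

ROBOT

A 6-joint arm with a two-finger parallel gripper is mounted at the origin on the work surface. World frame = base frame: x ahead of the robot, y to its left, z up, the work surface at z = 0. Lengths are in m, angles in rad, forces in N, time in s.
With the tool pointing down it reaches from about 0.3 to 0.875 m from the base axis. Payload 6.4 kg.
Tool frame: the origin (TCP) lies midway between the tips of the shut fingers; the grasp point (between the pads) lies 19 mm behind it (ctrl.hold_point_z is the distance from the TCP to the grasp point, in m); z points along the fingers, y is the line along which they close (so a half turn about z gives the same grasp; the last joint's range is limited). The gripper opens to 85 mm and grips with 20 to 120 N. Pads are 22 mm wide; open, the fingers measure 114 mm over their backs; the gripper's body (76 mm by 85 mm) begins 54 mm behind the grasp point. The pads swing forward as they close: fully open they stand 13 mm farther back than shut.
Start: joints at [-1.346, 0.181, 1.607, -0, 1.354, -0.206], TCP at [0.24, -0.522, 0.231] pointing down, gripper open.
Joint ranges: [-2.99, 2.99], [-0.89, 2.07], [0.3, 2.58], [-1.14, 4.28], [0, 2.63], [-3.12, 3.12]. Speed limits (rad/s): [2.57, 2.57, 3.01, 3.14, 3.14, 3.14].

INTERFACE

Orientations are given as a unit quaternion [w, x, y, z].
In Python, from bench import ctrl gives the robot as it stands.
- The arm moves only by the tool carry_out, never from a script. Its argument "plan" is text: rows parted by semicolons, each of 6 numbers parted by spaces: the shift along the tool's x, y, z as a fraction of full scale, then the turn, a rotation vector about the tool's x, y, z as a fraction of full scale. A call has exactly 8 rows; each row shifts and turns the commanded pose from where the row before left it, along the tool's axes as they then stand; what a row does not reach is not made up. Full scale, the value 1, is 40 mm for a shift and 0.1 rad for a turn. A row lasts 1/12 s, in which the tool goes at most 41.7 mm and 7.16 degrees, less where a joint would pass 70% of its speed; a pose out of reach is approached as far as the arm can. A call with a number of a shift or a turn outside -1 to 1 is refused whole. A call with a gripper value outside its range is refused whole. "claw" is the gripper's target within -1 to 1 (shut at 1, half-way at 0, fully open at -1), set as the call begins (left out, the last holds). The fingers move at their own pace and stop on an object; the grip force is fixed at half the most. Time passes only in rows, so rows that do not move let the fingers close, or fill a call up. It gives the time, the measured TCP pose, the force, the opening and the grip force at its end, in the units of the state.
- ctrl.get_obs(): the state, without advancing time (a new reading comes with each control period).
- ctrl.camera(name): name is "side" or "top" or "wrist"; returns a dict with "pixels" (384x512x3 uint8, red, green, blue), "mtx" (3x3 intrinsics, pixels), "k1" (the pictures are not rectified: a ray, as slopes to the right and down, at radius r is drawn at 1 + k1 r^2 times it, then the intrinsics apply), "R" (3x3) and "t" (3): a world point X has camera coordinates R X + t. Camera axes: x right, y down, z forward; pixel columns grow to the right and rows downward; lengths in m; the calibration is good to about 2 mm. A picture is of the moment at which its call begins. There is no depth.
- ctrl.hand_in(): hands the job in; it is judged then, once.
The state is a dict: "time_s": time; "q": joint angles; "dq": joint speeds; "joint_efforts": joint torques, N m; "eef_pos": TCP position; "eef_rot": TCP orientation; "wrist_force": force on the tool from outside, world axes, zero at the start; "torque": the same for the moment, N m; "opening": opening from 0.0 (shut) to 1.0 (fully open); "grasp_force": force on a finger pad.
Only numpy, scipy, OpenCV 4.12 (cv2) and the standard library are available. Lean on these libraries where they do the work, as an engineer would, in place of code of your own. Each camera call takes 0.05 s, during which the arm holds its last target. There are 200 camera calls.

## Working session

There is one attempt and no reset: what is moved stays moved. The work goes in short steps, Python scripts to look and compute and a tool call to move; the robot and the scene stay as the last step left them, time stands still between calls to the robot, and variables do not carry over. Pictures are saved under pics/ and viewed, at most 10 in all, crops included, and the job is handed in when it is done.

Besides the shell and the picture viewer there is one more tool, called as a command line: name --argument value ..., lists and objects as JSON in quotes. carry_out: Moves the arm, as the interface text tells. Shift numbers are shares of 40 mm and turn numbers shares of 0.1 rad, none past 1 either way. Its arguments: {"type":"object","properties":{"plan":{"type":"string"},"claw":{"type":"number"}},"required":["plan"]}

```bash
mkdir -p pics; cat > h.py <<'E'
import numpy as np, cv2
from bench import ctrl
def shot(n,f=None):
    c=ctrl.camera(n)
    c={k:(np.array(v) if k!='k1' else v) for k,v in c.items()}
    np.savez('last_%s.npz'%n,**c)
    if f: cv2.imwrite('pics/'+f,c['pixels'][:,:,::-1])
    return c
def load(n): return dict(np.load('last_%s.npz'%n))
def ray(c,u,v):
    k=float(c['k1']); D=np.array([k,0,0,0,0.])
    K=c['mtx']; x=np.array([(u-K[0,2])/K[0,0],(v-K[1,2])/K[1,1]]); s=x.copy()
    for _ in range(20): s=x/(1+k*(s@s))
    return -c['R'].T@c['t'], c['R'].T@np.array([s[0],s[1],1])
def onz(c,u,v,z):
    o,d=ray(c,u,v); return o+d*(z-o[2])/d[2]
def proj(c,X):
    p=c['R']@np.array(X)+c['t']; s=p[:2]/p[2]; s=s*(1+float(c['k1'])*(s@s))
    return c['mtx'][:2,:2]@s+c['mtx'][:2,2]
E
python3 - <<'E'
from h import *
a=shot('top');b=shot('side')
cv2.imwrite('pics/a.png',a['pixels'][:,:,::-1]);cv2.imwrite('pics/b.png',b['pixels'][:,:,::-1])
for c in(a,b): print(c['mtx'],c['k1'],-c['R'].T@c['t'],c['R'])
print(ctrl.get_obs(),ctrl.hold_point_z)
E
```

```text
[[407.86895389   0.         257.99525966]
 [  0.         407.86895389 197.94700905]
 [  0.           0.           1.        ]] 0.028041263532291555 [ 0.35159506 -0.01653654  1.40031975] [[ 5.58752559e-03 -9.99983880e-01  1.00976819e-03]
 [-9.86218048e-01 -5.67757865e-03 -1.65353340e-01]
 [ 1.65356407e-01 -7.19356006e-05 -9.86233874e-01]]
[[416.41468391   0.         261.30107963]
 [  0.         416.41468391 188.50060749]
 [  0.           0.           1.        ]] 0.004567389732067599 [0.15691319 0.69472018 0.80405949] [[-0.88648571 -0.46272687 -0.00518868]
 [-0.30501172  0.59269603 -0.74543897]
 [ 0.34800995 -0.65923839 -0.66655369]]
{'time_s': 0.1, 'q': array([-1.34629202e+00,  1.81504427e-01,  1.60791839e+00,  4.16839803e-06,
        1.35378349e+00, -2.06302281e-01]), 'dq': array([-0.00033031, -0.00250393, -0.00216558,  0.00086274,  0.00092723,
        0.00066797]), 'joint_efforts': array([-2.93019521e-04, -4.45879340e+01, -3.52241707e+01, -3.77502092e-04,
        4.10179564e-03,  3.66894926e-05]), 'eef_pos': array([ 0.2400246 , -0.52195734,  0.23044803]), 'eef_rot': array([-8.06814853e-04,  9.76890051e-01,  2.13740912e-01, -5.30800101e-06]), 'wrist_force': array([-0.03640404, -0.19569637, -0.00272648]), 'torque': array([-0.0143177 , -0.00888951, -0.01683515]), 'grasp_force': 0.0, 'opening': 1.0019177848320433} 0.0187
```

View pics/a.png

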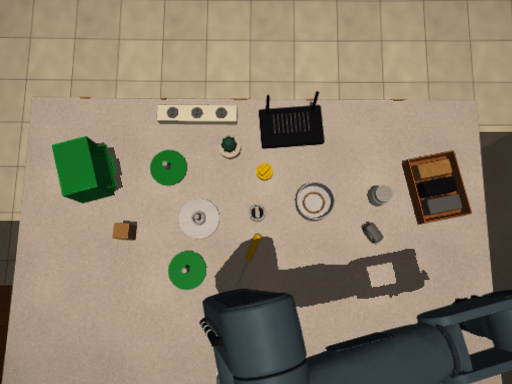

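View pics/b.png

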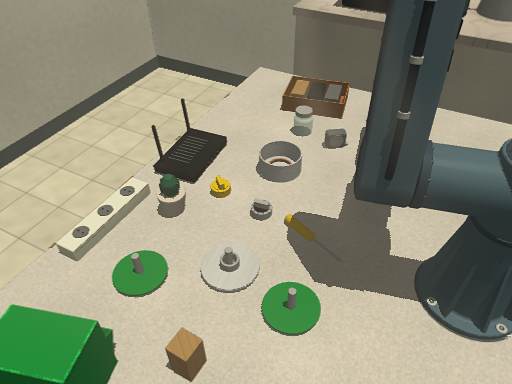

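```bash
python3 - <<'E'
from h import *
a=load('top')['pixels'][:,:,::-1];b=load('side')['pixels'][:,:,::-1]
A=cv2.resize(a[160:260,160:350],None,fx=4,fy=4,interpolation=cv2.INTER_CUBIC)
B=cv2.resize(b[130:180,210:350],(760,190),interpolation=cv2.INTER_CUBIC)
B=cv2.resize(b[130:210,200:310],(275,200),interpolation=cv2.INTER_CUBIC);B2=cv2.resize(b[210:300,190:280],(200,200),interpolation=cv2.INTER_CUBIC)
B=np.hstack([B,B2,np.zeros((200,285,3),np.uint8)])
cv2.imwrite('pics/c.png',np.vstack([A,B]))
c=load('top')
for n,u,v,z in[('timer',257,212,.03),('tin',314,202,.062),('lid',199,219,.016),('yellow',264,172,.03),('cactus',230,147,.05),('jar',380,195,.085)]:print(n,onz(c,u,v,z).round(3))
E
```

```text
timer [ 0.533 -0.014  0.03 ]
tin [ 0.563 -0.203  0.062]
lid [0.51  0.184 0.016]
yellow [ 0.672 -0.037  0.03 ]
cactus [0.754 0.08  0.05 ]
jar [ 0.584 -0.415  0.085]
```

View pics/c.png

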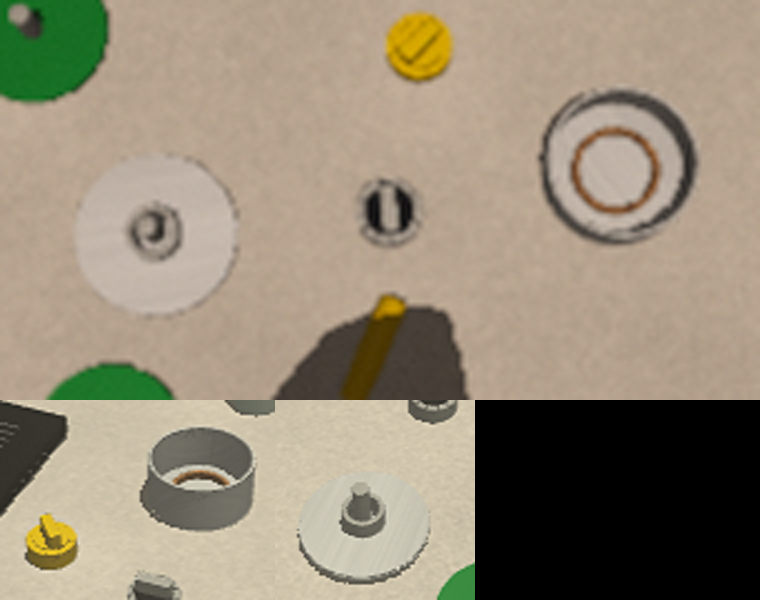

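Timer candidates in the top view are grey (257,213) and yellow (264,172). The grey one is meant, because it is bare steel with a bar and yellow is excluded. Lid candidates are the bare-metal disc with collar and stem (199,219) and the green ones (169,167) and (187,270). The metal one is meant, and the crop confirms both choices. The tin with the cork ring is at (314,202).

```bash
cat >> h.py <<'E'
from scipy.spatial.transform import Rotation as Ro
def plan(x,y,z,yaw,n=8,rn=None):
    """rows to TCP (x,y,z), pointing down, tool x at world angle yaw"""
    o=ctrl.get_obs(); p=np.array(o['eef_pos']); w,a,b,c=o['eef_rot']; R=Ro.from_quat([a,b,c,w])
    T=Ro.from_euler('z',yaw)*Ro.from_euler('x',np.pi)
    rv=(R.inv()*T).as_rotvec(); rn=rn or n; d=(np.array([x,y,z])-p)/n
    for i in range(n):
        if i<rn: k=rv/rn
        else: k=rv*0
        print(*((R.inv().apply(d))/.04).round(2),*(k/.1).round(2),sep=' ',end=';\n')
        R=R*Ro.from_rotvec(k)
    print('from',p.round(4))
E
python3 -c "
from h import *
plan(.50,-.014,.2,0,16,8)"
```

```text
0.7 -0.55 0.05 -0.0 0.0 0.54;
0.67 -0.59 0.05 -0.0 0.0 0.54;
0.64 -0.62 0.05 -0.0 0.0 0.54;
0.6 -0.66 0.05 -0.0 0.0 0.54;
0.57 -0.69 0.05 -0.0 0.0 0.54;
0.53 -0.72 0.05 -0.0 0.0 0.54;
0.49 -0.75 0.05 -0.0 0.0 0.54;
0.45 -0.77 0.05 -0.0 0.0 0.54;
0.41 -0.79 0.05 -0.0 0.0 0.0;
0.41 -0.79 0.05 -0.0 0.0 0.0;
0.41 -0.79 0.05 -0.0 0.0 0.0;
0.41 -0.79 0.05 -0.0 0.0 0.0;
0.41 -0.79 0.05 -0.0 0.0 0.0;
0.41 -0.79 0.05 -0.0 0.0 0.0;
0.41 -0.79 0.05 -0.0 0.0 0.0;
0.41 -0.79 0.05 -0.0 0.0 0.0;
from [ 0.24   -0.522   0.2304]
```

carry_out --plan "0.7 -0.55 0.05 0 0 0.54;0.67 -0.59 0.05 0 0 0.54;0.64 -0.62 0.05 0 0 0.54;0.6 -0.66 0.05 0 0 0.54;0.57 -0.69 0.05 0 0 0.54;0.53 -0.72 0.05 0 0 0.54;0.49 -0.75 0.05 0 0 0.54;0.45 -0.77 0.05 0 0 0.54" --claw 0

```text
time_s: 0.77
eef_pos: [0.3708, -0.2664, 0.2149]
eef_rot: [-0.0, 1.0, -0.002, -0.0]
wrist_force: [0.9, -0.5, 1.1]
opening: 0.504
grasp_force: 0.0
```

carry_out --plan "0.41 -0.79 0.05 0 0 0;0.41 -0.79 0.05 0 0 0;0.41 -0.79 0.05 0 0 0;0.41 -0.79 0.05 0 0 0;0.41 -0.79 0.05 0 0 0;0.41 -0.79 0.05 0 0 0;0.41 -0.79 0.05 0 0 0;0.41 -0.79 0.05 0 0 0"

```text
time_s: 1.43
eef_pos: [0.5023, -0.0137, 0.199]
eef_rot: [-0.0, 1.0, -0.001, -0.0]
wrist_force: [0.5, -0.9, 0.7]
opening: 0.501
grasp_force: 0.0
```

carry_out --plan "0 0 0 0 0 0;0 0 0 0 0 0;0 0 0 0 0 0;0 0 0 0 0 0;0 0 0 0 0 0;0 0 0 0 0 0;0 0 0 0 0 0;0 0 0 0 0 0"

```text
time_s: 2.1
eef_pos: [0.5019, -0.0162, 0.1994]
eef_rot: [0.0, 1.0, -0.001, 0.0]
wrist_force: [0.3, 0.6, -0.6]
opening: 0.501
grasp_force: 0.0
```

```bash
python3 -c "
from h import *
c=shot('wrist','w1.png');print(ctrl.get_obs()['eef_pos'],-c['R'].T@c['t'],c['R'],c['mtx'],proj(c,[.533,-.014,.03]))"
```

```text
[ 0.50196635 -0.01608127  0.19939261] [ 0.56972682 -0.01689378  0.34140938] [[-1.24101849e-03 -9.99999223e-01 -1.21022899e-04]
 [-9.63016430e-01  1.16251367e-03  2.69440168e-01]
 [-2.69439818e-01  4.50927272e-04 -9.63017124e-01]] [[268.35931173   0.         254.29135369]
 [  0.         268.35931173 193.03733467]
 [  0.           0.           1.        ]] [251.85709868 151.00059834]
```

View pics/w1.png

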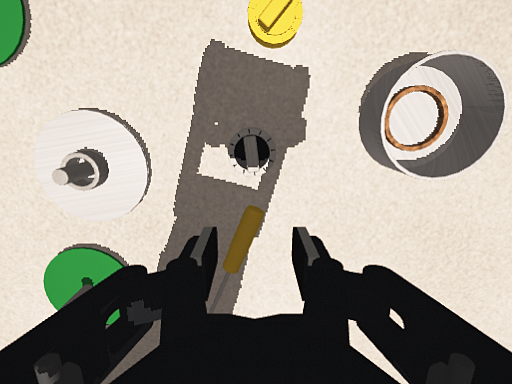

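The wrist view shows the timer at (251,151) in the arm's shadow, the tin's cork ring at (417,118), and the lids at (90,165).

```bash
python3 - <<'E'
from h import *
c=load('wrist');a=c['pixels'][:,:,::-1]
A=cv2.resize(a[120:185,215:290],None,fx=7,fy=7,interpolation=cv2.INTER_CUBIC)
cv2.imwrite('pics/d.png',A)
# cork ring by colour
hsv=cv2.cvtColor(np.ascontiguousarray(a),cv2.COLOR_BGR2HSV)
m=cv2.inRange(hsv,(5,90,60),(18,255,255));m[:, :360]=0
p=cv2.findNonZero(m); h=cv2.convexHull(p); (u,v),ax,_=cv2.fitEllipse(h); print(len(p),u,v,ax)
print('ring',onz(c,u,v,.014))
t=load('top');b=np.ascontiguousarray(t['pixels'][:,:,::-1]);hs=cv2.cvtColor(b,cv2.COLOR_BGR2HSV)
m=cv2.inRange(hs,(5,80,40),(18,255,255));m[:,:290]=0;m[:,340:]=0;m[:180]=0;m[225:]=0
p=cv2.findNonZero(m);(u,v),ax,_=cv2.fitEllipse(cv2.convexHull(p)); print(len(p),u,v,ax,'ring top',onz(t,u,v,.014))
E
```

```text
1045 415.2536926269531 117.48462677001953 (60.18890380859375, 69.80481719970703)
ring [ 0.57026862 -0.20637955  0.014     ]
115 313.5249938964844 202.21290588378906 (21.424955368041992, 21.859031677246094) ring top [ 0.57025595 -0.20768614  0.014     ]
```

View pics/d.png

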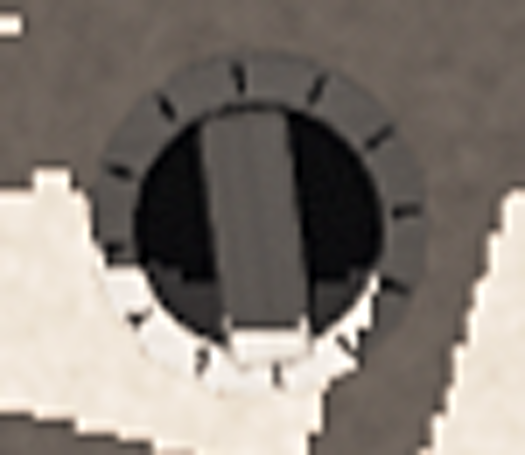

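The crop shows the bar on top running from (249.7,136.1) to (253.1,166.0), with the drum top centred near (252.3,151.7).

```bash
python3 - <<'E'
from h import *
c=load('wrist')
p=onz(c,249.7,136.1,.044);q=onz(c,253.1,166,.044);print(p,q,(p+q)/2,np.linalg.norm(p-q),np.arctan2(*(p-q)[[1,0]]),onz(c,252.3,151.7,.024))
m=(p+q)/2
plan(m[0],m[1],.08,np.arctan2(*(p-q)[[1,0]]))
E
```

```text
[ 0.55076727 -0.01184516  0.044     ] [ 0.51794309 -0.01546     0.044     ] [ 0.53435518 -0.01365258  0.044     ] 0.03302262322905827 0.10968559066729584 [ 0.53147212 -0.01446281  0.024     ]
0.1 -0.01 0.37 0.0 -0.0 -0.14;
0.1 -0.01 0.37 0.0 -0.0 -0.14;
0.1 -0.0 0.37 0.0 -0.0 -0.14;
0.1 -0.0 0.37 0.0 -0.0 -0.14;
0.1 -0.0 0.37 0.0 -0.0 -0.14;
0.1 -0.0 0.37 0.0 -0.0 -0.14;
0.1 0.0 0.37 0.0 -0.0 -0.14;
0.1 0.0 0.37 0.0 -0.0 -0.14;
from [ 0.502  -0.0161  0.1994]
```

carry_out --plan "0.09 -0.01 0.37 0 0 -0.14;0.09 -0.01 0.37 0 0 -0.14;0.09 0 0.37 0 0 -0.14;0.09 0 0.37 0 0 -0.14;0.09 0 0.37 0 0 -0.14;0.09 0 0.37 0 0 -0.14;0.09 0 0.37 0 0 -0.14;0.09 0 0.37 0 0 -0.14"

```text
time_s: 2.82
eef_pos: [0.531, -0.0136, 0.0802]
eef_rot: [0.0, 0.998, 0.056, 0.0]
wrist_force: [0.2, -0.8, 0.6]
opening: 0.499
grasp_force: 0.0
```

```bash
python3 -c "
from h import *
plan(.5315,-.0143,.029,.109,6)"
```

```text
0.0 0.0 0.21 0.0 -0.0 0.0;
0.0 0.0 0.21 0.0 -0.0 0.0;
0.0 0.0 0.21 0.0 -0.0 0.0;
0.0 0.0 0.21 0.0 -0.0 0.0;
0.0 0.0 0.21 0.0 -0.0 0.0;
0.0 0.0 0.21 0.0 -0.0 0.0;
from [ 0.531  -0.0136  0.0802]
```

carry_out --plan "0 0 0.21 0 0 0;0 0 0.21 0 0 0;0 0 0.21 0 0 0;0 0 0.21 0 0 0;0 0 0.21 0 0 0;0 0 0.21 0 0 0;0 0 0 0 0 0;0 0 0 0 0 0"

```text
time_s: 3.48
eef_pos: [0.5304, -0.0133, 0.03]
eef_rot: [-0.0, 0.998, 0.055, -0.001]
wrist_force: [0.8, -0.0, 1.0]
opening: 0.501
grasp_force: 0.0
```

carry_out --plan "0 0 0 0 0 0;0 0 0 0 0 0;0 0 0 0 0 0;0 0 0 0 0 0;0 0 0 0 0 0;0 0 0 0 0 0;0 0 0 0 0 0;0 0 0 0 0 0" --claw 1

```text
time_s: 4.15
eef_pos: [0.5313, -0.0134, 0.0311]
eef_rot: [0.0, 0.998, 0.055, 0.001]
wrist_force: [-0.6, 0.5, 5.5]
opening: 0.141
grasp_force: 60.0
```

carry_out --plan "0 0 0 0 0 0;0 0 -0.2 0 0 0;0 0 -0.5 0 0 0;0 0 -0.6 0 0 0;0 0 -0.6 0 0 0;0 0 -0.5 0 0 0;0 0 -0.2 0 0 0;0 0 0 0 0 0"

```text
time_s: 4.82
eef_pos: [0.5321, -0.0138, 0.1367]
eef_rot: [0.001, 0.998, 0.055, 0.002]
wrist_force: [0.5, -0.4, -0.7]
opening: 0.144
grasp_force: 59.1
```

```bash
python3 -c "
from h import *
c=shot('wrist','w2.png');plan(.5703,-.207,.13,.109)"
```

```text
0.06 0.61 0.02 0.0 -0.0 0.0;
0.06 0.61 0.02 0.0 -0.0 0.0;
0.06 0.61 0.02 0.0 -0.0 0.0;
0.06 0.61 0.02 0.0 -0.0 0.0;
0.06 0.61 0.02 0.0 -0.0 0.0;
0.06 0.61 0.02 0.0 -0.0 0.0;
0.06 0.61 0.02 0.0 -0.0 0.0;
0.06 0.61 0.02 0.0 -0.0 0.0;
from [ 0.531  -0.0135  0.1349]
```

View pics/w2.png

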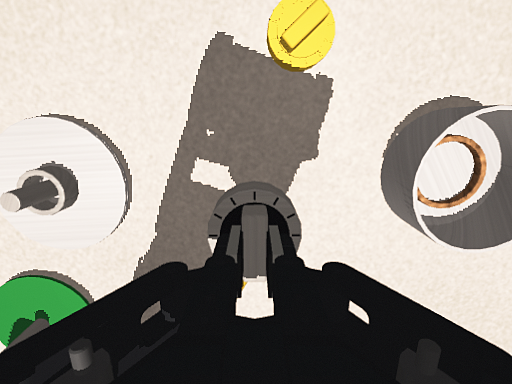

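The timer is held upright by its bar. Its drum spans columns 208 to 301, with its far edge at (254,182).

```bash
python3 -c "
from h import *
c=load('wrist');o=ctrl.get_obs();R=Ro.from_quat(np.roll(o['eef_rot'],-1));p=o['eef_pos']
for v in (180,182,184):print(R.inv().apply(onz(c,254.3,v,p[2]-.007)-p)*1000)
for u in (208,301):print(R.inv().apply(onz(c,u,228,p[2]-.007)-p)*1000)"
```

```text
[34.39398866  0.85170677  7.04320149]
[33.21232123  0.85309711  7.04173379]
[32.02585367  0.85449311  7.04026013]
[  4.61974952 -27.14908365   6.99126911]
[ 4.65436059 29.17864883  7.02135082]
```

carry_out --plan "0.06 0.61 0.02 0 0 0;0.06 0.61 0.02 0 0 0;0.06 0.61 0.02 0 0 0;0.06 0.61 0.02 0 0 0;0.06 0.61 0.02 0 0 0;0.06 0.61 0.02 0 0 0;0.06 0.61 0.02 0 0 0;0.06 0.61 0.02 0 0 0"

```text
time_s: 5.53
eef_pos: [0.5702, -0.2058, 0.1254]
eef_rot: [-0.001, 0.998, 0.055, -0.002]
wrist_force: [-0.1, 0.1, -1.2]
opening: 0.147
grasp_force: 59.1
```

```bash
python3 - <<'E'
from h import *
c=shot('wrist','w3.png')
hsv=cv2.cvtColor(np.ascontiguousarray(c['pixels'][:,:,::-1]),cv2.COLOR_BGR2HSV)
m=cv2.inRange(hsv,(5,90,40),(18,255,255));m[:100]=0
p=cv2.findNonZero(m);x,y,w,h=cv2.boundingRect(p);print(x,y,w,h,len(p))
E
```

```text
33 152 262 182 776
```

View pics/w3.png

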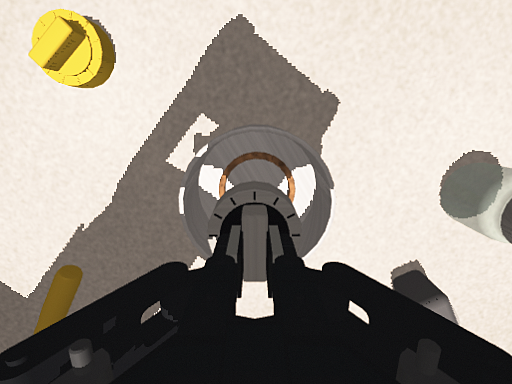

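The held timer is above the cork ring: ring top edge (257,152), ring sides 219 and 296 at row 187, and timer drum centre column 254.5.

```bash
python3 - <<'E'
from h import *
c=load('wrist');o=ctrl.get_obs();R=Ro.from_quat(np.roll(o['eef_rot'],-1));p=o['eef_pos']
hsv=cv2.cvtColor(np.ascontiguousarray(c['pixels'][:,:,::-1]),cv2.COLOR_BGR2HSV)
m=cv2.inRange(hsv,(5,90,40),(18,255,255));m[:140]=0;m[205:]=0;m[:,:210]=0;m[:,305:]=0
q=cv2.findNonZero(m)[:,0].astype(float)
from scipy.optimize import least_squares as L
P=np.array([R.inv().apply(onz(c,u,v,.014)-p) for u,v in q])[:,:2]*1000
h=cv2.convexHull(P.astype(np.float32))[:,0]
h=h[h[:,1].argsort()]; 
f=lambda s:np.hypot(*(P-s).T)
# outer edge points: farthest per angle bin
a=np.arctan2(*(P-P.mean(0)+[25,0]).T[::-1]);
b=np.round(a/.15);e=np.array([P[b==k][f(np.array([P[:,0].max()-38,P[:,1].mean()]))[b==k].argmax()] for k in np.unique(b)])
for r in(37,38):
  s=L(lambda s:np.hypot(*(e-s).T)-r,[0,0],loss='soft_l1');print('ring c tool mm',r,s.x,abs(s.fun).mean())
s=L(lambda s:np.hypot(*(P-s).T)-35,[0,0]);print('all pix r35',s.x,p)
print(o['eef_rot'])
E
```

```text
ring c tool mm 37 [-0.60511636 -2.6922867 ] 0.18582530857411772
ring c tool mm 38 [-1.78626655 -2.84827132] 0.6419667952175224
all pix r35 [-1.49144564 -2.85862866] [ 0.57105062 -0.21061651  0.12572196]
[ 6.30797317e-04  9.98535433e-01  5.40904969e-02 -8.99813016e-04]
```

carry_out --plan "-0.02 -0.08 0 0 0 0;0 0 0 0 0 0;0 0 0.3 0 0 0;0 0 0.4 0 0 0;0 0 0.4 0 0 0;0 0 0.3 0 0 0;0 0 0.2 0 0 0;0 0 0 0 0 0"

```text
time_s: 6.25
eef_pos: [0.5686, -0.2006, 0.0613]
eef_rot: [-0.001, 0.998, 0.056, -0.002]
wrist_force: [-0.8, 0.4, -1.8]
opening: 0.145
grasp_force: 59.1
```

```bash
python3 -c "
from h import *
plan(.570,-.2073,.037,.109,6)"
```

```text
0.0 0.03 0.1 -0.0 0.01 0.0;
0.0 0.03 0.1 -0.0 0.01 0.0;
0.0 0.03 0.1 -0.0 0.01 0.0;
0.0 0.03 0.1 -0.0 0.01 0.0;
0.0 0.03 0.1 -0.0 0.01 0.0;
0.0 0.03 0.1 -0.0 0.01 0.0;
from [ 0.5686 -0.2006  0.0613]
```

carry_out --plan "0 0 0 0 0 0;0 0 0 0 0 0;0 0 0 0 0 0;0 0 0 0 0 0;0 0 0 0 0 0;0 0 0 0 0 0;0 0 0 0 0 0;0 0 0 0 0 0"

```text
time_s: 6.92
eef_pos: [0.5703, -0.2023, 0.0642]
eef_rot: [0.0, 0.998, 0.055, 0.0]
wrist_force: [-0.1, 0.3, -1.1]
opening: 0.147
grasp_force: 59.1
```

```bash
python3 -c "
from h import *
for i in range(4):
  print(ctrl.get_obs()['eef_pos']);c=shot('wrist','w4.png')
plan(.570,-.2073,.037,.109,6)"
```

```text
[ 0.57031747 -0.20227535  0.06422587]
[ 0.5702919  -0.2022698   0.06416145]
[ 0.57027193 -0.20222067  0.06410577]
[ 0.57027712 -0.20222294  0.06407401]
-0.0 0.02 0.11 -0.0 0.0 0.0;
-0.0 0.02 0.11 -0.0 0.0 0.0;
-0.0 0.02 0.11 -0.0 0.0 0.0;
-0.0 0.02 0.11 -0.0 0.0 0.0;
-0.0 0.02 0.11 -0.0 0.0 0.0;
-0.0 0.02 0.11 -0.0 0.0 0.0;
from [ 0.5703 -0.2022  0.0641]
```

View pics/w4.png

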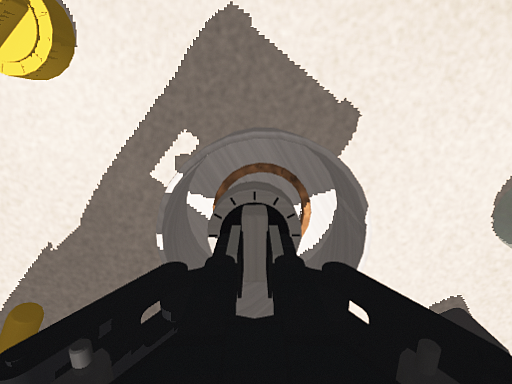

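The timer (centre column 254.5) is about 8 px left of the ring (columns 214–311), which matches needing about 5 mm more toward −y. I'll refit the ring now that the arm is still.

```bash
python3 - <<'E'
from h import *
from scipy.optimize import least_squares as L
c=load('wrist');o=ctrl.get_obs();R=Ro.from_quat(np.roll(o['eef_rot'],-1));p=o['eef_pos']
hsv=cv2.cvtColor(np.ascontiguousarray(c['pixels'][:,:,::-1]),cv2.COLOR_BGR2HSV)
m=cv2.inRange(hsv,(5,90,40),(18,255,255));m[:155]=0;m[230:]=0;m[:,:205]=0;m[:,320:]=0
m=max(cv2.findContours(m,0,1)[0],key=len)[:,0]
print(m.min(0),m.max(0))
P=np.array([(onz(c,u,v,.014)) for u,v in m])[:,:2]
s=L(lambda s:np.minimum(np.abs(np.hypot(*(P-s).T)-.0375),.004),[.570,-.207],loss='soft_l1',f_scale=.001)
print(s.x,p)
E
```

```text
[213 163] [310 229]
[ 0.56941131 -0.20803061] [ 0.5702509  -0.20219377  0.06405261]
```

carry_out --plan "0 0.04 0 0 0 0;0 0.04 0 0 0 0;0 0.04 0 0 0 0;0 0 0 0 0 0;0 0 0.1 0 0 0;0 0 0.15 0 0 0;0 0 0.15 0 0 0;0 0 0.1 0 0 0"

```text
time_s: 7.78
eef_pos: [0.5702, -0.2066, 0.0427]
eef_rot: [-0.0, 0.998, 0.055, -0.001]
wrist_force: [0.1, -0.4, -1.4]
opening: 0.149
grasp_force: 59.1
```

carry_out --plan "0 0 0.08 0 0 0;0 0 0.06 0 0 0;0 0 0.05 0 0 0;0 0 0 0 0 0;0 0 0 0 0 0;0 0 0 0 0 0;0 0 0 0 0 0;0 0 0 0 0 0"

```text
time_s: 8.45
eef_pos: [0.571, -0.2071, 0.0368]
eef_rot: [0.0, 0.998, 0.055, 0.0]
wrist_force: [0.4, -0.3, -2.3]
opening: 0.142
grasp_force: 59.1
```

carry_out --plan "0 0 0.03 0 0 0;0 0 0.03 0 0 0;0 0 0.02 0 0 0;0 0 0 0 0 0;0 0 0 0 0 0;0 0 0 0 0 0;0 0 0 0 0 0;0 0 0 0 0 0"

```text
time_s: 9.12
eef_pos: [0.5711, -0.207, 0.0351]
eef_rot: [0.0, 0.998, 0.055, 0.0]
wrist_force: [-5.3, 4.0, 13.2]
opening: 0.142
grasp_force: 60.9
```

carry_out --plan "0 0 0 0 0 0;0 0 0 0 0 0;0 0 0 0 0 0;0 0 0 0 0 0;0 0 0 0 0 0;0 0 0 0 0 0;0 0 0 0 0 0;0 0 0 0 0 0" --claw 0.3

```text
time_s: 9.78
eef_pos: [0.5708, -0.207, 0.0332]
eef_rot: [-0.0, 0.998, 0.055, -0.0]
wrist_force: [-1.3, -0.4, -0.1]
opening: 0.346
grasp_force: 0.0
```

carry_out --plan "0 0 -0.2 0 0 0;0 0 -0.4 0 0 0;0 0 -0.6 0 0 0;0 0 -0.8 0 0 0;0 0 -0.8 0 0 0;0 0 -0.5 0 0 0;0 0 -0.3 0 0 0;0 0 0 0 0 0" --claw 0

```text
time_s: 10.45
eef_pos: [0.5726, -0.2079, 0.1812]
eef_rot: [0.002, 0.998, 0.055, 0.003]
wrist_force: [-0.2, -0.9, -0.0]
opening: 0.499
grasp_force: 0.0
```

```bash
python3 -c "
from h import *
plan(.45,.184,.19,0,12)"
```

```text
-0.16 -0.84 -0.02 0.0 -0.0 0.09;
-0.17 -0.84 -0.02 0.0 -0.0 0.09;
-0.18 -0.84 -0.02 0.0 -0.0 0.09;
-0.19 -0.83 -0.02 0.0 -0.0 0.09;
-0.19 -0.83 -0.02 0.0 -0.0 0.09;
-0.2 -0.83 -0.02 0.0 -0.0 0.09;
-0.21 -0.83 -0.02 0.0 -0.0 0.09;
-0.22 -0.83 -0.02 0.0 -0.0 0.09;
-0.22 -0.83 -0.02 0.0 -0.0 0.09;
-0.23 -0.82 -0.02 0.0 -0.0 0.09;
-0.24 -0.82 -0.02 0.0 -0.0 0.09;
-0.25 -0.82 -0.02 0.0 -0.0 0.09;
from [ 0.5726 -0.2079  0.1812]
```

carry_out --plan "-0.16 -0.84 -0.02 0 0 0.09;-0.17 -0.84 -0.02 0 0 0.09;-0.18 -0.84 -0.02 0 0 0.09;-0.19 -0.83 -0.02 0 0 0.09;-0.19 -0.83 -0.02 0 0 0.09;-0.2 -0.83 -0.02 0 0 0.09;-0.21 -0.83 -0.02 0 0 0.09;-0.22 -0.83 -0.02 0 0 0.09"

```text
time_s: 11.12
eef_pos: [0.4871, 0.0557, 0.1819]
eef_rot: [-0.0, 1.0, 0.019, -0.002]
wrist_force: [1.0, 0.8, -0.4]
opening: 0.498
grasp_force: 0.0
```

carry_out --plan "-0.22 -0.8 -0.02 0 0 0.09;-0.23 -0.8 -0.02 0 0 0.09;-0.24 -0.8 -0.02 0 0 0.09;-0.25 -0.7 -0.02 0 0 0.09;0 -0.15 0 0 0 0;0 0 0 0 0 0;0 0 0 0 0 0;0 0 0 0 0 0"

```text
time_s: 11.78
eef_pos: [0.4483, 0.1822, 0.1861]
eef_rot: [0.0, 1.0, 0.001, -0.001]
wrist_force: [0.3, -0.2, -0.6]
opening: 0.5
grasp_force: 0.0
```

carry_out --plan "0 0 0 0 0 0;0 0 0 0 0 0;0 0 0 0 0 0;0 0 0 0 0 0;0 0 0 0 0 0;0 0 0 0 0 0;0 0 0 0 0 0;0 0 0 0 0 0"

```text
time_s: 12.45
eef_pos: [0.4483, 0.1832, 0.1869]
eef_rot: [-0.0, 1.0, 0.001, 0.0]
wrist_force: [-0.4, 1.0, -0.6]
opening: 0.499
grasp_force: 0.0
```

```bash
python3 - <<'E'
from h import *
c=shot('wrist','w5.png');t=shot('top','t5.png')
A=cv2.resize(t['pixels'][165:240,275:355,::-1],None,fx=4.8,fy=4.8)[:360]
w=c['pixels'][:,:,::-1][:360]
cv2.imwrite('pics/e.png',np.hstack([A[:, :288],w]))
print(ctrl.get_obs()['eef_pos'],A.shape)
E
```

```text
[0.44824811 0.18327207 0.18692131] (360, 384, 3)
```

View pics/e.png

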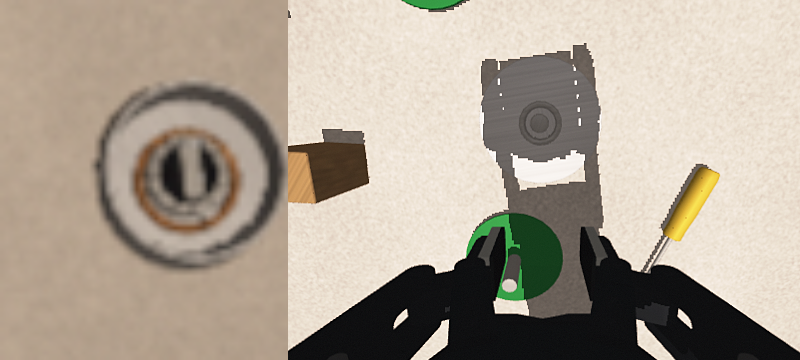

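The timer sits in the cork cradle. In the wrist view the stem top is at about (252,123), concentric with the collar, and the green look-alike is at (225,258).

```bash
python3 - <<'E'
from h import *
c=load('wrist')
g=cv2.GaussianBlur(cv2.cvtColor(c['pixels'],cv2.COLOR_RGB2GRAY),(3,3),0)
C=cv2.HoughCircles(g[90:160,215:290],cv2.HOUGH_GRADIENT,1,3,param1=60,param2=10,minRadius=7,maxRadius=26)
print((C[0][:6]+[215,90,0]).round(1))
print(onz(c,252,123,.07),onz(c,252,123,.038))
plan(*onz(c,252,123,.07)[:2],.105,0)
E
```

```text
[[251.5 122.5  14.9]
 [254.5 128.5  16.3]
 [246.5 126.5  15.5]
 [248.5 116.5  15.5]
 [258.5 120.5  16.6]
 [243.5 124.5  16.6]]
[0.51151821 0.18510427 0.07      ] [0.51095565 0.18537291 0.038     ]
0.2 -0.01 0.26 0.0 -0.0 0.0;
0.2 -0.01 0.26 0.0 -0.0 0.0;
0.2 -0.01 0.26 0.0 -0.0 0.0;
0.2 -0.01 0.26 0.0 -0.0 0.0;
0.2 -0.01 0.26 0.0 -0.0 0.0;
0.2 -0.01 0.26 0.0 -0.0 0.0;
0.2 -0.01 0.26 0.0 -0.0 0.0;
0.2 -0.01 0.26 0.0 -0.0 0.0;
from [0.4482 0.1833 0.1869]
```

carry_out --plan "0.2 -0.01 0.26 0 0 0;0.2 -0.01 0.26 0 0 0;0.2 -0.01 0.26 0 0 0;0.2 -0.01 0.26 0 0 0;0.2 -0.01 0.26 0 0 0;0.2 0 0.26 0 0 0;0.2 0 0.26 0 0 0;0.18 0 0.26 0 0 0"

```text
time_s: 13.22
eef_pos: [0.5119, 0.1855, 0.1031]
eef_rot: [0.0, 1.0, 0.001, 0.0]
wrist_force: [-0.8, -1.1, 0.4]
opening: 0.5
grasp_force: 0.0
```

carry_out --plan "0 0 0 0 0 0;0 0 0 0 0 0;0 0 0.2 0 0 0;0 0 0.3 0 0 0;0 0 0.3 0 0 0;0 0 0.3 0 0 0;0 0 0.2 0 0 0;0 0 0.1 0 0 0"

```text
time_s: 13.88
eef_pos: [0.51, 0.1852, 0.0456]
eef_rot: [0.0, 1.0, 0.001, -0.002]
wrist_force: [-0.0, -0.2, 0.1]
opening: 0.502
grasp_force: 0.0
```

carry_out --plan "0 0 0.05 0 0 0;0 0 0 0 0 0;0 0 0 0 0 0;0 0 0 0 0 0;0 0 0 0 0 0;0 0 0 0 0 0;0 0 0 0 0 0;0 0 0 0 0 0"

```text
time_s: 14.55
eef_pos: [0.5116, 0.1854, 0.0459]
eef_rot: [-0.0, 1.0, 0.001, 0.0]
wrist_force: [0.0, 0.1, 0.5]
opening: 0.5
grasp_force: 0.0
```

carry_out --plan "0 0 0.06 0 0 0;0 0 0 0 0 0;0 0 0 0 0 0;0 0 0 0 0 0;0 0 0 0 0 0;0 0 0 0 0 0;0 0 0 0 0 0;0 0 0 0 0 0" --claw 1

```text
time_s: 15.22
eef_pos: [0.5114, 0.1855, 0.0432]
eef_rot: [-0.0, 1.0, 0.001, -0.0]
wrist_force: [-0.3, 1.0, 0.1]
opening: 0.19
grasp_force: 58.5
```

carry_out --plan "0 0 -0.1 0 0 0;0 0 -0.2 0 0 0;0 0 -0.4 0 0 0;0 0 -0.6 0 0 0;0 0 -0.6 0 0 0;0 0 -0.5 0 0 0;0 0 -0.4 0 0 0;0 0 -0.2 0 0 0"

```text
time_s: 15.88
eef_pos: [0.5126, 0.1855, 0.1663]
eef_rot: [-0.0, 1.0, 0.001, 0.002]
wrist_force: [1.1, -0.7, -3.5]
opening: 0.19
grasp_force: 58.7
```

carry_out --plan "0 0 0 0 0 0;0 0 0 0 0 0;0 0 0 0 0 0;0 0 0 0 0 0;0 0 0 0 0 0;0 0 0 0 0 0;0 0 0 0 0 0;0 0 0 0 0 0"

```text
time_s: 16.55
eef_pos: [0.5113, 0.1854, 0.163]
eef_rot: [0.0, 1.0, 0.001, -0.0]
wrist_force: [0.0, -0.5, -1.8]
opening: 0.192
grasp_force: 58.7
```

```bash
python3 -c "
from h import *
c=shot('side','s6.png');shot('wrist','w6.png');plan(.5700,-.2073,.165,0,16)"
```

```text
0.09 0.61 -0.0 0.0 0.0 0.0;
0.09 0.61 -0.0 0.0 0.0 0.0;
0.09 0.61 -0.0 0.0 0.0 0.0;
0.09 0.61 -0.0 0.0 0.0 0.0;
0.09 0.61 -0.0 0.0 0.0 0.0;
0.09 0.61 -0.0 0.0 0.0 0.0;
0.09 0.61 -0.0 0.0 0.0 0.0;
0.09 0.61 -0.0 0.0 0.0 0.0;
0.09 0.61 -0.0 0.0 0.0 0.0;
0.09 0.61 -0.0 0.0 0.0 0.0;
0.09 0.61 -0.0 0.0 0.0 0.0;
0.09 0.61 -0.0 0.0 0.0 0.0;
0.09 0.61 -0.0 0.0 0.0 0.0;
0.09 0.61 -0.0 0.0 0.0 0.0;
0.09 0.61 -0.0 0.0 0.0 0.0;
0.09 0.61 -0.0 0.0 0.0 0.0;
from [0.5114 0.1854 0.1632]
```

View pics/s6.png

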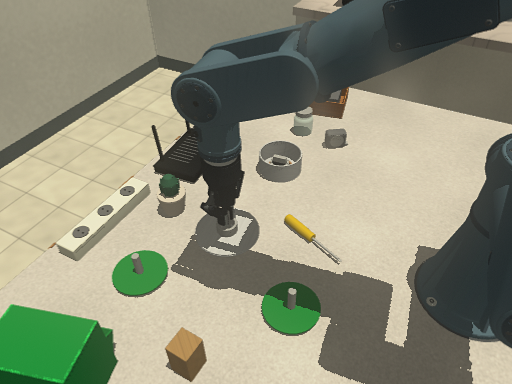

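Both lids hang together below the gripper at (228,235), and the timer is in the tin at (280,160).

carry_out --plan "0.02 0.1 0 0 0 0;0.04 0.25 0 0 0 0;0.06 0.4 0 0 0 0;0.08 0.5 0 0 0 0;0.08 0.55 0 0 0 0;0.08 0.55 0 0 0 0;0.08 0.55 0 0 0 0;0.08 0.55 0 0 0 0"

```text
time_s: 17.32
eef_pos: [0.5327, 0.0456, 0.1634]
eef_rot: [0.0, 1.0, 0.001, 0.0]
wrist_force: [-0.4, 0.3, -3.3]
opening: 0.194
grasp_force: 58.7
```

carry_out --plan "0.08 0.55 0 0 0 0;0.08 0.55 0 0 0 0;0.08 0.55 0 0 0 0;0.08 0.55 0 0 0 0;0.08 0.55 0 0 0 0;0.08 0.55 0 0 0 0;0.08 0.55 0 0 0 0;0.08 0.55 0 0 0 0"

```text
time_s: 17.98
eef_pos: [0.5585, -0.1305, 0.1634]
eef_rot: [0.0, 1.0, 0.001, 0.0]
wrist_force: [-0.0, 0.0, -2.4]
opening: 0.19
grasp_force: 58.7
```

carry_out --plan "0.08 0.55 0 0 0 0;0.08 0.45 0 0 0 0;0.08 0.35 0 0 0 0;0.05 0.23 0 0 0 0;0.02 0.1 0 0 0 0;0.01 0.05 0 0 0 0;0 0 0 0 0 0;0 0 0 0 0 0"

```text
time_s: 18.65
eef_pos: [0.5716, -0.1968, 0.1632]
eef_rot: [-0.0, 1.0, 0.002, -0.0]
wrist_force: [-0.2, -0.1, -2.5]
opening: 0.193
grasp_force: 58.7
```

carry_out --plan "0 0 0 0 0 0;0 0 0 0 0 0;0 0 0 0 0 0;0 0 0 0 0 0;0 0 0 0 0 0;0 0 0 0 0 0;0 0 0 0 0 0;0 0 0 0 0 0"

```text
time_s: 19.32
eef_pos: [0.5717, -0.1976, 0.1633]
eef_rot: [-0.0, 1.0, 0.001, -0.0]
wrist_force: [1.1, -0.4, -2.9]
opening: 0.188
grasp_force: 58.7
```

```bash
python3 -c "
from h import *
o=ctrl.get_obs();print(o['eef_rot']);plan(.5700,-.2073,.120,0,8)"
```

```text
[-4.87588607e-06  9.99999048e-01  1.37951148e-03 -2.23853344e-05]
-0.01 0.03 0.14 -0.0 0.0 0.0;
-0.01 0.03 0.14 -0.0 0.0 0.0;
-0.01 0.03 0.14 -0.0 0.0 0.0;
-0.01 0.03 0.14 -0.0 0.0 0.0;
-0.01 0.03 0.14 -0.0 0.0 0.0;
-0.01 0.03 0.14 -0.0 0.0 0.0;
-0.01 0.03 0.14 -0.0 0.0 0.0;
-0.01 0.03 0.14 -0.0 0.0 0.0;
from [ 0.5717 -0.1976  0.1633]
```

carry_out --plan "-0.01 0.06 0.05 0 0 0;-0.01 0.06 0.15 0 0 0;-0.01 0.06 0.2 0 0 0;-0.01 0.065 0.2 0 0 0;0 0 0.2 0 0 0;0 0 0.15 0 0 0;0 0 0.1 0 0 0;0 0 0.03 0 0 0"

```text
time_s: 19.98
eef_pos: [0.5695, -0.207, 0.1186]
eef_rot: [-0.001, 1.0, 0.001, -0.001]
wrist_force: [0.5, -0.2, -2.9]
opening: 0.185
grasp_force: 58.8
```

carry_out --plan "0 0 0 0 0 0;0 0 0 0 0 0;0 0 0 0 0 0;0 0 0 0 0 0;0 0 0 0 0 0;0 0 0 0 0 0;0 0 0 0 0 0;0 0 0 0 0 0"

```text
time_s: 20.65
eef_pos: [0.5702, -0.2075, 0.1202]
eef_rot: [0.0, 1.0, 0.001, 0.0]
wrist_force: [0.2, -0.3, -3.1]
opening: 0.185
grasp_force: 58.8
```

```bash
python3 - <<'E'
from h import *
c=shot('side');shot('wrist')
cv2.imwrite('pics/f.png',cv2.resize(c['pixels'][90:200,220:350,::-1],None,fx=5,fy=5,interpolation=cv2.INTER_CUBIC))
plan(.57,-.2075,.0972,0)
E
```

```text
-0.0 0.0 0.07 0.0 -0.0 0.0;
-0.0 0.0 0.07 0.0 -0.0 0.0;
-0.0 0.0 0.07 0.0 -0.0 0.0;
-0.0 0.0 0.07 0.0 -0.0 0.0;
-0.0 0.0 0.07 0.0 -0.0 0.0;
-0.0 0.0 0.07 0.0 -0.0 0.0;
-0.0 0.0 0.07 0.0 -0.0 0.0;
-0.0 0.0 0.07 0.0 -0.0 0.0;
from [ 0.5702 -0.2074  0.1201]
```

View pics/f.png

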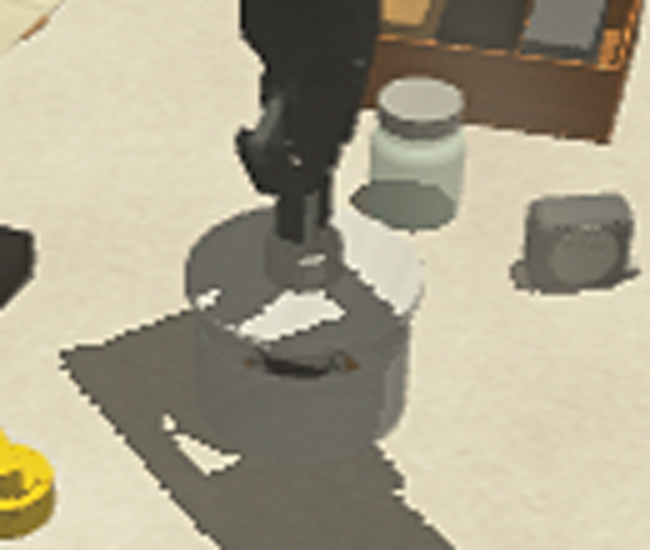

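The lids (crop columns 185–424, centre 305) hang level over the tin (columns 197–408, centre 302).

carry_out --plan "0 0 0.08 0 0 0;0 0 0.1 0 0 0;0 0 0.1 0 0 0;0 0 0.09 0 0 0;0 0 0.07 0 0 0;0 0 0.05 0 0 0;0 0 0 0 0 0;0 0 0 0 0 0"

```text
time_s: 21.42
eef_pos: [0.5701, -0.2074, 0.1003]
eef_rot: [-0.0, 1.0, 0.001, -0.0]
wrist_force: [0.5, 0.6, -3.1]
opening: 0.189
grasp_force: 58.8
```

carry_out --plan "0 0 0.03 0 0 0;0 0 0.02 0 0 0;0 0 0.02 0 0 0;0 0 0 0 0 0;0 0 0 0 0 0;0 0 0 0 0 0;0 0 0 0 0 0;0 0 0 0 0 0"

```text
time_s: 22.08
eef_pos: [0.5702, -0.2074, 0.0977]
eef_rot: [0.0, 1.0, 0.001, 0.0]
wrist_force: [-0.5, 0.1, -3.3]
opening: 0.191
grasp_force: 58.8
```

carry_out --plan "0 0 0.02 0 0 0;0 0 0.02 0 0 0;0 0 0 0 0 0;0 0 0 0 0 0;0 0 0 0 0 0;0 0 0 0 0 0;0 0 0 0 0 0;0 0 0 0 0 0"

```text
time_s: 22.75
eef_pos: [0.5703, -0.2075, 0.0972]
eef_rot: [0.0, 1.0, 0.001, 0.0]
wrist_force: [-3.4, 2.2, 5.2]
opening: 0.189
grasp_force: 59.9
```

carry_out --plan "0 0 0 0 0 0;0 0 0 0 0 0;0 0 0 0 0 0;0 0 0 0 0 0;0 0 0 0 0 0;0 0 0 0 0 0;0 0 0 0 0 0;0 0 0 0 0 0" --claw -1

```text
time_s: 23.42
eef_pos: [0.5702, -0.2074, 0.096]
eef_rot: [-0.0, 1.0, 0.001, -0.0]
wrist_force: [0.4, 0.4, -0.6]
opening: 1.003
grasp_force: 0.0
```

carry_out --plan "0 0 0 0 0 0;0 0 0 0 0 0;0 0 0 0 0 0;0 0 0 0 0 0;0 0 0 0 0 0;0 0 0 0 0 0;0 0 0 0 0 0;0 0 0 0 0 0"

```text
time_s: 24.08
eef_pos: [0.5702, -0.2074, 0.0961]
eef_rot: [-0.0, 1.0, 0.001, -0.0]
wrist_force: [-0.1, -0.5, -0.4]
opening: 1.001
grasp_force: 0.0
```

```bash
python3 - <<'E'
from h import *
c=shot('wrist');s=shot('side')
A=cv2.resize(s['pixels'][90:200,220:350,::-1],None,fx=2.4,fy=3.49)
cv2.imwrite('pics/g.png',np.hstack([c['pixels'][:,:,::-1][:383],cv2.resize(A,(288,383))]))
print(ctrl.get_obs()['eef_pos'])
E
```

```text
[ 0.57016382 -0.20739956  0.0960865 ]
```

View pics/g.png

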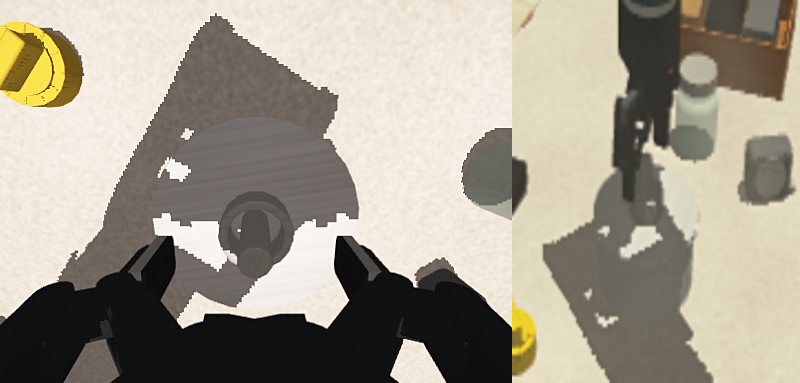

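The lids sit level on the tin. The collar (columns 219–293, centre 256) is centred between the open fingers (173–336, centre 254.5). That makes 12 pictures viewed against the limit of 10, so I'll view no more and rely on the force and opening readings.

carry_out --plan "0 0 0.08 0 0 0;0 0 0.12 0 0 0;0 0 0.14 0 0 0;0 0 0.12 0 0 0;0 0 0.1 0 0 0;0 0 0.04 0 0 0;0 0 0 0 0 0;0 0 0 0 0 0"

```text
time_s: 24.85
eef_pos: [0.5701, -0.2074, 0.0719]
eef_rot: [-0.0, 1.0, 0.001, -0.0]
wrist_force: [0.5, 0.3, 0.2]
opening: 1.002
grasp_force: 0.0
```

carry_out --plan "0 0 0 0 0 0;0 0 0 0 0 0;0 0 0 0 0 0;0 0 0 0 0 0;0 0 0 0 0 0;0 0 0 0 0 0;0 0 0 0 0 0;0 0 0 0 0 0" --claw 1

```text
time_s: 25.52
eef_pos: [0.5707, -0.2077, 0.0729]
eef_rot: [0.0, 1.0, 0.001, 0.001]
wrist_force: [-0.0, -0.8, 5.6]
opening: 0.515
grasp_force: 61.5
```

carry_out --plan "0 0 -0.03 0 0 0;0 0 -0.06 0 0 0;0 0 -0.1 0 0 0;0 0 -0.1 0 0 0;0 0 -0.1 0 0 0;0 0 -0.1 0 0 0;0 0 -0.1 0 0 0;0 0 -0.1 0 0 0"

```text
time_s: 26.18
eef_pos: [0.5702, -0.2074, 0.1002]
eef_rot: [0.0, 1.0, 0.001, 0.0]
wrist_force: [-0.2, -0.9, -1.8]
opening: 0.516
grasp_force: 61.1
```

carry_out --plan "0 0 -0.15 0 0 0;0 0 -0.2 0 0 0;0 0 -0.3 0 0 0;0 0 -0.4 0 0 0;0 0 -0.4 0 0 0;0 0 -0.35 0 0 0;0 0 -0.25 0 0 0;0 0 -0.1 0 0 0"

```text
time_s: 26.85
eef_pos: [0.5712, -0.208, 0.1886]
eef_rot: [0.001, 1.0, 0.001, 0.002]
wrist_force: [0.8, 0.5, -1.6]
opening: 0.512
grasp_force: 61.2
```

carry_out --plan "0 0 0 0 0 0;0 0 0 0 0 0;0 0 0 0 0 0;0 0 0 0 0 0;0 0 0 0 0 0;0 0 0 0 0 0;0 0 0 0 0 0;0 0 0 0 0 0"

```text
time_s: 27.52
eef_pos: [0.5701, -0.2074, 0.1855]
eef_rot: [-0.0, 1.0, 0.001, -0.0]
wrist_force: [0.2, -0.0, -1.6]
opening: 0.512
grasp_force: 61.2
```

carry_out --plan "0 0 0 0 0 0;0 0 0 0 0 0;0 0 0 0 0 0;0 0 0 0 0 0;0 0 0 0 0 0;0 0 0 0 0 0;0 0 0 0 0 0;0 0 0 0 0 0"

```text
time_s: 28.18
eef_pos: [0.5701, -0.2074, 0.1857]
eef_rot: [-0.0, 1.0, 0.001, -0.0]
wrist_force: [0.2, -0.0, -1.4]
opening: 0.513
grasp_force: 61.2
```

```bash
python3 -c "
from bench import ctrl
print(ctrl.hand_in())"
```

```text
the job is handed in; nothing more can be done
None
```

I handed the job in at about 28 s with the timer in its cradle, the inner lid seated on the tin, and the cover held level and still about 5 cm above the knob (the judge returned no verdict). The final lift is known from arm and force readings only, since I took no picture after it, and I viewed 12 pictures against the limit of 10.

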